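Put the full mastic tins away in the drawer and scrap the empties

ROBOT

A 6-joint arm with a two-finger parallel gripper is mounted at the origin on the work surface. World frame = base frame: x ahead of the robot, y to its left, z up, the work surface at z = 0. Lengths are in mm, angles in rad, forces in N, time in s.
With the tool pointing down it reaches from about 350 to 975 mm from the base axis. Payload 7.1 kg.
Tool frame: the origin (TCP) lies on the front face of the gripper's body, between the roots of the fingers; the fingertips stand 80 mm ahead of it and the grasp point (between the pads) lies 61 mm ahead of it (env.tips_ahead is the distance from the TCP to the fingertips, in mm); z points along the fingers, y is the direction in which the jaws open and shut (so a half turn about z gives the same grasp; the last joint's range is limited). The gripper opens to 88 mm and grips with 3 to 60 N. Pads are 20 mm wide; open, the fingers measure 115 mm over their backs; the gripper's body (75 mm by 178 mm) begins 61 mm behind the grasp point.
Start: joints at [-1.148, 0.423, 1.63, -0, 1.089, -0.019], TCP at [267.244, -564.965, 302.675] pointing down, gripper open.
Joint ranges: [-3, 3], [-0.9, 2.11], [0.09, 2.58], [-1.31, 4.45], [0.11, 2.69], [-2.54, 2.54]. Speed limits (rad/s): [2.39, 2.39, 3.01, 3.14, 3.14, 3.14].

INTERFACE

Orientations are given as a unit quaternion [x, y, z, w].
In Python, from station import env, set_gripper, viewer, workorder gives the robot as it stands. Calls block until the motion is done:
- env.reach(position, orientation): joint-space move of the TCP to a pose.
- env.move_l(position, rot=None, rate=150, f_stop=None): straight line of the TCP; rot=None keeps the orientation; rate is the mean speed in mm/s. With f_stop (N) it stops when the force on the tool has changed by that much, and returns True; else False.
- env.move_joints(angles): joint-space move.
- set_gripper(opening): finger opening in mm; the grip force is fixed at half the most; returns when the fingers have stopped.
- env.hold(seconds).
- env.ik(position, orientation): joint angles nearest the present ones, or None.
- env.read_state(): the state.
- viewer.camera(name): name is "scene" or "top" or "wrist"; returns the picture (420x560x3 uint8, blue, green, red); there is no depth.
- viewer.camera_params(name): a dict with "fx", "fy", "cx", "cy" (pixels), "pose" (4x4, takes a point from camera to world coordinates); the wrist camera has in their place "tool_from_camera" (4x4, takes a point from camera to tool coordinates, whose origin is the TCP and whose axes are the flange's). Camera axes: x right, y up, looking along -z (the intrinsics and any distortion apply to the point x, -y, -z); pixel columns grow to the right and rows downward; lengths in mm; the calibration is good to about 2 mm. A picture is of the moment at which its call begins: read the wrist's pose just before it. camera_params takes no time and is no camera call.
A pose or a line that the arm cannot do raises env.IKError and nothing moves.
- workorder.sign_off(): hands the job in, once; it reports no verdict.
The state is a dict: "time_s": time; "qpos": joint angles; "dq": joint speeds; "tau": joint torques, N m; "tool_pos": TCP position; "orientation": TCP orientation; "force": force on the tool from outside, world axes, zero at the start; "wrist_torque": the same for the moment, N m; "width": finger opening in mm.
Only numpy, scipy, OpenCV 4.12 (cv2) and the standard library are available. Lean on these libraries where they do the work, as an engineer would, in place of code of your own. Each camera call takes 0.05 s, during which the arm holds its last target.

TASK

Clear the mastic tins off the mason's bench: they all look alike, but some are full and some may be empty, so pull the drawer wide open by its handle and judge each tin by its weight. Stand every full tin upright in the drawer and put every empty one in the black scrap crate, then slide the drawer fully home against its stop, with the full tins in it. Leave the tiles, the stone finial and the knife where they are.

Things in the scene. Friction and masses are not known exactly. Their poses are not given: they have to be found in the camera images.
- cabinet_drawer0 (a joint): how far the drawer of the low grey steel drawer unit stands open, m: 0 fully shut against its stop, 0.166 fully open. The unit stands fixed on the bench, 240 deep x 300 wide x 134 mm high, one drawer filling its front; it slides straight out of the front, towards the robot's side.
- cabinet_drawer0_handle (a point): middle of the drawer's steel bar handle: level round bar 11 mm thick, 120 mm long, 35 mm in front of the drawer's face, 96 mm above the bench and 38 mm below the unit's top. x axis points level into the unit (the drawer opens along -x), y along the bar, z up. Moves with the drawer.
- drawer_floor (a point): centre of the drawer's inner floor, 22 mm above the bench. x points to the back of the drawer (it opens along -x), y across, z up. Inside: 195 (x) by 258 (y) by 90 mm deep, walls 6 mm; the front panel is 15 mm thick and rises 100 mm above the floor. Fully open, the floor from x = -97 to about +60 mm is clear of the unit's top. Moves with the drawer.
- crate: low open black plastic scrap crate, fixed to the bench: 150 (x) x 210 (y) x 45 mm high outside, walls and floor 5 mm. Origin: centre of its underside.
- tin_1: closed round steel tin of stone mastic with a white and blue band, 56 mm diameter, 62 mm high, standing on the bench; origin: centre of its underside, z up its axis. All tins look the same; a full one weighs about 260 to 380 g, an empty one 40 to 60 g. Three to five tins are present; any one may be absent.
- tin_2: closed round steel tin of stone mastic with a white and blue band, 56 mm diameter, 62 mm high, standing on the bench; origin: centre of its underside, z up its axis. All tins look the same; a full one weighs about 260 to 380 g, an empty one 40 to 60 g. Three to five tins are present; any one may be absent.
- tin_3: closed round steel tin of stone mastic with a white and blue band, 56 mm diameter, 62 mm high, standing on the bench; origin: centre of its underside, z up its axis. All tins look the same; a full one weighs about 260 to 380 g, an empty one 40 to 60 g. Three to five tins are present; any one may be absent.
- tin_4: closed round steel tin of stone mastic with a white and blue band, 56 mm diameter, 62 mm high, standing on the bench; origin: centre of its underside, z up its axis. All tins look the same; a full one weighs about 260 to 380 g, an empty one 40 to 60 g. Three to five tins are present; any one may be absent.
- tin_5: closed round steel tin of stone mastic with a white and blue band, 56 mm diameter, 62 mm high, standing on the bench; origin: centre of its underside, z up its axis. All tins look the same; a full one weighs about 260 to 380 g, an empty one 40 to 60 g. Three to five tins are present; any one may be absent.
- tiles: bystander: stack of four square marble tiles, 100 x 100 x 37 mm; origin: centre of its underside.
- finial: bystander: turned marble finial, 70 mm diameter, 103 mm high; origin: centre of its underside.
- knife: bystander: filling knife with a wooden handle lying on the bench; origin under its middle.

How it is judged (in metres and radians):
On the way, in this order (a step that is already met when the one before it is completed fails the run):
1. the drawer is pulled wide open (more than 120 mm) (value of joint cabinet_drawer0 above 0.12 m), for 0.2 s.
2. with the drawer still open, every full (heavy) tin stands upright on its floor and every empty (light) one is in the crate (((x of tin_1 in the frame of drawer_floor between -0.1 and 0.1 m and y of tin_1 in the frame of drawer_floor between -0.125 and 0.125 m and z of tin_1 in the frame of drawer_floor between -0.01 and 0.015 m and angle between tin_1's own z axis and vertical below 0.3 rad and contact force between tin_1 and anything else above 1.5 N) or (x of tin_1 in the frame of crate between -0.075 and 0.075 m and y of tin_1 in the frame of crate between -0.105 and 0.105 m and z of tin_1 in the frame of crate between -0.01 and 0.045 m and contact force between tin_1 and anything else below 1.5 N)) and ((x of tin_2 in the frame of drawer_floor between -0.1 and 0.1 m and y of tin_2 in the frame of drawer_floor between -0.125 and 0.125 m and z of tin_2 in the frame of drawer_floor between -0.01 and 0.015 m and angle between tin_2's own z axis and vertical below 0.3 rad and contact force between tin_2 and anything else above 1.5 N) or (x of tin_2 in the frame of crate between -0.075 and 0.075 m and y of tin_2 in the frame of crate between -0.105 and 0.105 m and z of tin_2 in the frame of crate between -0.01 and 0.045 m and contact force between tin_2 and anything else below 1.5 N)) and ((x of tin_3 in the frame of drawer_floor between -0.1 and 0.1 m and y of tin_3 in the frame of drawer_floor between -0.125 and 0.125 m and z of tin_3 in the frame of drawer_floor between -0.01 and 0.015 m and angle between tin_3's own z axis and vertical below 0.3 rad and contact force between tin_3 and anything else above 1.5 N) or (x of tin_3 in the frame of crate between -0.075 and 0.075 m and y of tin_3 in the frame of crate between -0.105 and 0.105 m and z of tin_3 in the frame of crate between -0.01 and 0.045 m and contact force between tin_3 and anything else below 1.5 N)) and ((x of tin_4 in the frame of drawer_floor between -0.1 and 0.1 m and y of tin_4 in the frame of drawer_floor between -0.125 and 0.125 m and z of tin_4 in the frame of drawer_floor between -0.01 and 0.015 m and angle between tin_4's own z axis and vertical below 0.3 rad and contact force between tin_4 and anything else above 1.5 N) or (x of tin_4 in the frame of crate between -0.075 and 0.075 m and y of tin_4 in the frame of crate between -0.105 and 0.105 m and z of tin_4 in the frame of crate between -0.01 and 0.045 m and contact force between tin_4 and anything else below 1.5 N)) and ((x of tin_5 in the frame of drawer_floor between -0.1 and 0.1 m and y of tin_5 in the frame of drawer_floor between -0.125 and 0.125 m and z of tin_5 in the frame of drawer_floor between -0.01 and 0.015 m and angle between tin_5's own z axis and vertical below 0.3 rad and contact force between tin_5 and anything else above 1.5 N) or (x of tin_5 in the frame of crate between -0.075 and 0.075 m and y of tin_5 in the frame of crate between -0.105 and 0.105 m and z of tin_5 in the frame of crate between -0.01 and 0.045 m and contact force between tin_5 and anything else below 1.5 N)) and value of joint cabinet_drawer0 above 0.05 m), for 0.2 s.
At the end, for the whole second after the job is handed in: The drawer is shut (within 6 mm of its stop), every full tin stands upright (within 17 degrees) on the drawer's floor, every empty tin lies or stands on the floor of the crate, all at rest. A tin counts as full if it bears on what it stands on with over 1.5 N (((x of tin_1 in the frame of drawer_floor between -0.1 and 0.1 m and y of tin_1 in the frame of drawer_floor between -0.125 and 0.125 m and z of tin_1 in the frame of drawer_floor between -0.01 and 0.015 m and angle between tin_1's own z axis and vertical below 0.3 rad and contact force between tin_1 and anything else above 1.5 N) or (x of tin_1 in the frame of crate between -0.075 and 0.075 m and y of tin_1 in the frame of crate between -0.105 and 0.105 m and z of tin_1 in the frame of crate between -0.01 and 0.045 m and contact force between tin_1 and anything else below 1.5 N)) and ((x of tin_2 in the frame of drawer_floor between -0.1 and 0.1 m and y of tin_2 in the frame of drawer_floor between -0.125 and 0.125 m and z of tin_2 in the frame of drawer_floor between -0.01 and 0.015 m and angle between tin_2's own z axis and vertical below 0.3 rad and contact force between tin_2 and anything else above 1.5 N) or (x of tin_2 in the frame of crate between -0.075 and 0.075 m and y of tin_2 in the frame of crate between -0.105 and 0.105 m and z of tin_2 in the frame of crate between -0.01 and 0.045 m and contact force between tin_2 and anything else below 1.5 N)) and ((x of tin_3 in the frame of drawer_floor between -0.1 and 0.1 m and y of tin_3 in the frame of drawer_floor between -0.125 and 0.125 m and z of tin_3 in the frame of drawer_floor between -0.01 and 0.015 m and angle between tin_3's own z axis and vertical below 0.3 rad and contact force between tin_3 and anything else above 1.5 N) or (x of tin_3 in the frame of crate between -0.075 and 0.075 m and y of tin_3 in the frame of crate between -0.105 and 0.105 m and z of tin_3 in the frame of crate between -0.01 and 0.045 m and contact force between tin_3 and anything else below 1.5 N)) and ((x of tin_4 in the frame of drawer_floor between -0.1 and 0.1 m and y of tin_4 in the frame of drawer_floor between -0.125 and 0.125 m and z of tin_4 in the frame of drawer_floor between -0.01 and 0.015 m and angle between tin_4's own z axis and vertical below 0.3 rad and contact force between tin_4 and anything else above 1.5 N) or (x of tin_4 in the frame of crate between -0.075 and 0.075 m and y of tin_4 in the frame of crate between -0.105 and 0.105 m and z of tin_4 in the frame of crate between -0.01 and 0.045 m and contact force between tin_4 and anything else below 1.5 N)) and ((x of tin_5 in the frame of drawer_floor between -0.1 and 0.1 m and y of tin_5 in the frame of drawer_floor between -0.125 and 0.125 m and z of tin_5 in the frame of drawer_floor between -0.01 and 0.015 m and angle between tin_5's own z axis and vertical below 0.3 rad and contact force between tin_5 and anything else above 1.5 N) or (x of tin_5 in the frame of crate between -0.075 and 0.075 m and y of tin_5 in the frame of crate between -0.105 and 0.105 m and z of tin_5 in the frame of crate between -0.01 and 0.045 m and contact force between tin_5 and anything else below 1.5 N)) and linear speed of each of tin_1, tin_2, tin_3, tin_4, tin_5 below 0.03 m/s and value of joint cabinet_drawer0 below 0.006 m); the robot touches nothing.
It fails at once if the tiles is shifted by more than 40 mm (distance of tiles from where it was at the start of the episode above 0.04 m).
It fails at once if the finial is shifted by more than 40 mm (distance of finial from where it was at the start of the episode above 0.04 m).
It fails at once if the knife is shifted by more than 40 mm (distance of knife from where it was at the start of the episode above 0.04 m).
Of tin_1, tin_2, tin_3, tin_4, tin_5 only 3 to 5 are there at a start; the rules pass over those that are not, and their reading is None.
At some moment in a run one of tin_1, tin_2, tin_3, tin_4, tin_5 may be knocked a few centimetres aside while the robot is not near it.
It also fails if it takes over 210 s, if anything falls off the work surface, if the arm or the gripper's body presses on something with over 40 N, if the wrist force passes 120 N, or if a joint passes its speed limit or range.

## Working session

There is one attempt and no reset: what is moved stays moved. The work goes in short steps, each a Python script; the robot and the scene stay as the last script left them, time stands still between calls to the robot, and variables do not carry over. Pictures are saved under pics/ and viewed, and the job is handed in when it is done.

```bash
ls; mkdir -p pics; python3 - <<'E'
from station import env, viewer
import cv2
s=env.read_state(); print(s)
for n in ("scene","top","wrist"):
    cv2.imwrite(f"pics/a_{n}.png",viewer.camera(n)); print(n,viewer.camera_params(n))
E
```

```text
pics
{'time_s': 0.0, 'qpos': array([-1.14804322e+00,  4.23828929e-01,  1.63069227e+00, -6.82763151e-07,
        1.08857305e+00, -1.89893319e-02]), 'dq': array([ 0.00210321, -0.00115032,  0.00090686, -0.00274079,  0.00030382,
       -0.00117578]), 'tau': array([ 8.61936969e-04, -5.44619215e+01, -2.73662531e+01,  6.42513600e-02,
        2.29377311e-02, -1.12987755e-04]), 'tool_pos': array([ 267.04916435, -564.59775004,  301.90814365]), 'orientation': array([ 9.75706644e-01,  2.19079853e-01, -1.50841019e-04, -7.35488431e-04]), 'force': array([ 0.26018048, -0.74518054,  1.07507702]), 'wrist_torque': array([-0.00561913,  0.04461141,  0.00228194]), 'width': 87.85376934709632}
scene {'fx': 385.3170288932377, 'fy': 385.3170288932377, 'cx': 275.05890344302384, 'cy': 211.40204867744694, 'pose': array([[ 6.86344075e-01, -5.46407573e-01,  4.79969348e-01,
         1.01967019e+03],
       [ 7.27112532e-01,  5.29571573e-01, -4.36876773e-01,
        -5.50444713e+02],
       [-1.54653448e-02,  6.48839513e-01,  7.60768105e-01,
         9.75255575e+02],
       [ 0.00000000e+00,  0.00000000e+00,  0.0000
[... 268 characters left out ...]
3561901e-02, -1.01115284e-02,
        -7.25695383e+01],
       [-1.19804926e-02,  9.90134661e-02,  9.95013970e-01,
         1.62486007e+03],
       [ 0.00000000e+00,  0.00000000e+00,  0.00000000e+00,
         1.00000000e+00]])}
wrist {'fx': 315.87471718919727, 'fy': 315.87471718919727, 'cx': 273.43434302830366, 'cy': 210.24071099851994, 'tool_from_camera': array([[-6.21743163e-05,  9.61541602e-01,  2.74659322e-01,
         7.48227329e+01],
       [ 9.99999843e-01,  2.12877629e-04, -5.18884226e-04,
        -3.86234965e-01],
       [-5.57397595e-04,  2.74659246e-01, -9.61541464e-01,
        -8.08263615e+01],
       [ 0.00000000e+00,  0.00000000e+00,  0.00000000e+00,
         1.00000000e+00]])}
```

View pics/a_top.png

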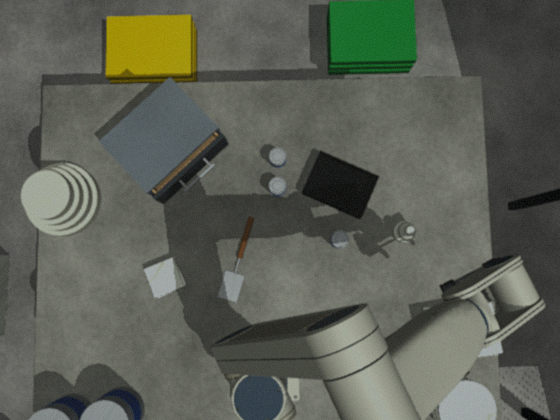

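View pics/a_scene.png

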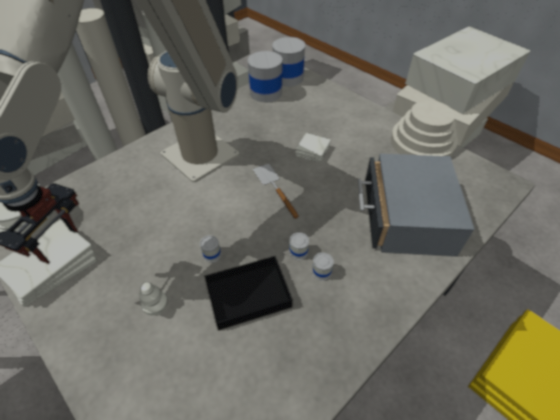

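View pics/a_wrist.png

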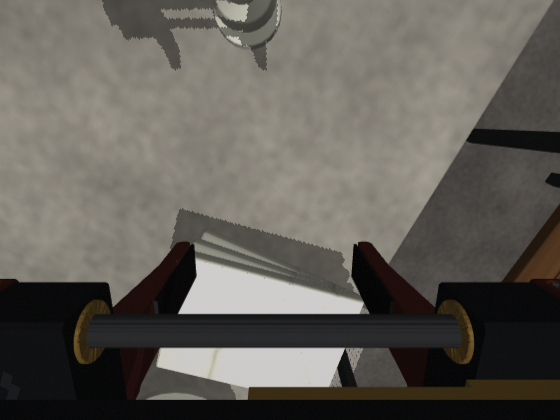

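Three tins are visible in the top view, at (278,156), (278,186) and (340,239). The crate is at (340,184), the drawer unit at (160,140), the tiles at (163,277), the knife at (240,260) and the finial at (404,231). Next I'll zoom in and measure.

```bash
cat > h.py <<'E'
import numpy as np, cv2, time
from station import env, set_gripper, viewer, workorder
from scipy.spatial.transform import Rotation as R
def ray(name,uv,tool=None):
    p=viewer.camera_params(name)
    T=np.array(p["pose"]) if "pose" in p else tool@np.array(p["tool_from_camera"])
    d=np.array([(uv[0]-p["cx"])/p["fx"],-(uv[1]-p["cy"])/p["fy"],-1.])
    return T[:3,3],T[:3,:3]@d
def onz(name,uv,z,tool=None):
    o,d=ray(name,uv,tool); t=(z-o[2])/d[2]; return o+t*d
def toolT():
    s=env.read_state(); T=np.eye(4); T[:3,:3]=R.from_quat(s["orientation"]).as_matrix(); T[:3,3]=s["tool_pos"]; return T
def tri(a,b):
    (o1,d1),(o2,d2)=a,b
    A=np.stack([d1,-d2],1); t=np.linalg.lstsq(A,o2-o1,rcond=None)[0]
    p,q=o1+t[0]*d1,o2+t[1]*d2
    return (p+q)/2,np.linalg.norm(p-q)
def down(yaw):  # tool z down, jaw axis y at angle yaw (world)
    y=np.array([np.cos(yaw),np.sin(yaw),0]); z=np.array([0,0,-1.]); x=np.cross(y,z)
    return R.from_matrix(np.stack([x,y,z],1)).as_quat()
E
python3 - <<'E'
from h import *
np.set_printoptions(precision=1,suppress=True)
im=cv2.imread("pics/a_top.png"); sc=cv2.imread("pics/a_scene.png")
cv2.imwrite("pics/b_top.png",cv2.resize(im[70:250,85:265],None,fx=4.4/1.35,fy=4.4/1.35,interpolation=cv2.INTER_CUBIC))
cv2.imwrite("pics/b_top2.png",cv2.resize(im[130:260,250:430],None,fx=4.4,fy=4.4,interpolation=cv2.INTER_CUBIC))
cv2.imwrite("pics/b_sc.png",cv2.resize(sc[140:270,350:480],None,fx=4.5,fy=4.5,interpolation=cv2.INTER_CUBIC))
cv2.imwrite("pics/b_sc2.png",cv2.resize(sc[220:330,130:340],None,fx=3.8,fy=3.8,interpolation=cv2.INTER_CUBIC))
for n,uv in [("top",(278,156)),("top",(278,186)),("top",(340,238)),("scene",(323,261)),("scene",(299,241)),("scene",(210,244))]: print(n,onz(n,uv,62))
E
```

```text
top [671.7 -56.1  62. ]
top [573.7 -54.4  62. ]
top [ 403.1 -248.1   62. ]
scene [669.7 -54.9  62. ]
scene [574.8 -53.8  62. ]
scene [ 402.3 -247.9   62. ]
```

View pics/b_top.png

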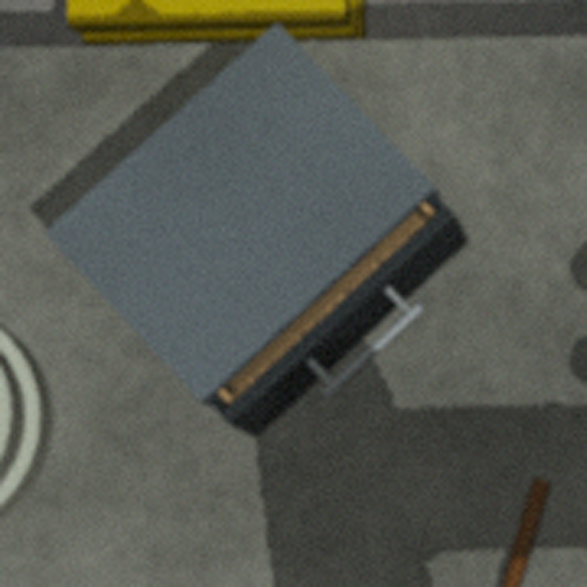

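View pics/b_top2.png

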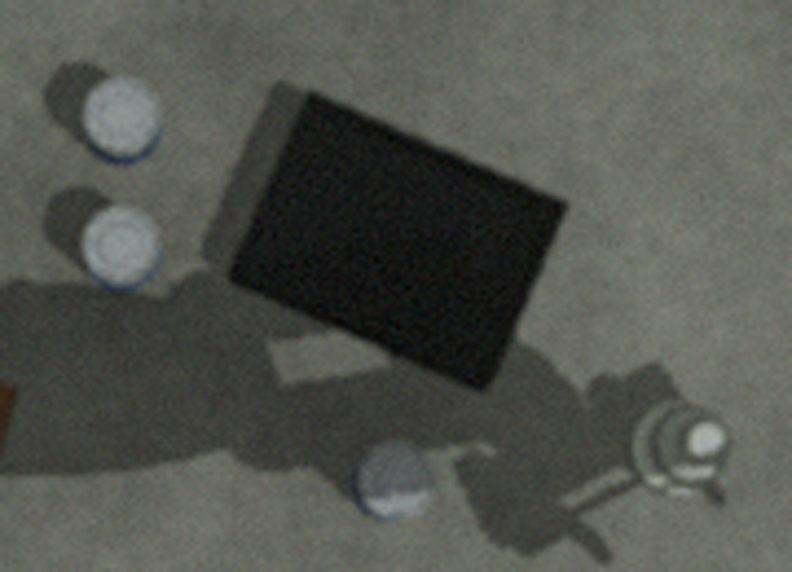

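View pics/b_sc.png

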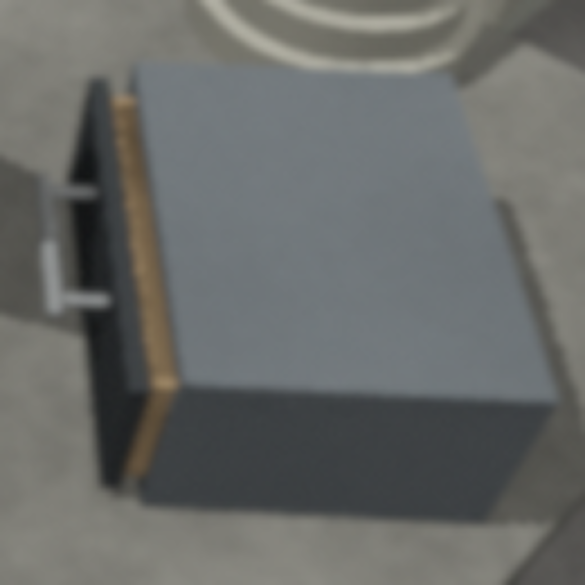

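View pics/b_sc2.png

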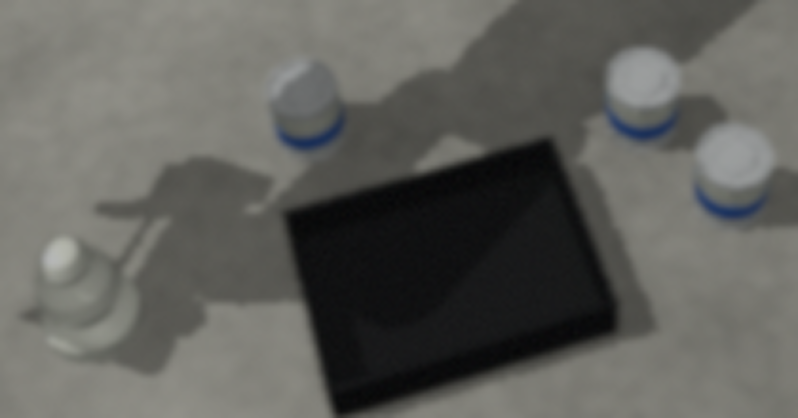

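```bash
python3 - <<'E'
from h import *
np.set_printoptions(precision=1,suppress=True)
k=180*0+4.4/1.35
c=[onz("top",(85+u/k,70+v/k),134) for u,v in [(281,25),(432,192),(207,402),(48,230)]]
print(np.array(c)); print([np.linalg.norm(c[i]-c[i-3]) for i in range(4)])
ax=(c[0]-c[1]+c[3]-c[2]); print("axis deg",np.degrees(np.arctan2(ax[1],ax[0])), np.degrees(np.arctan2(*( (c[2]-c[1])[[1,0]])))-90)
h=[onz("top",(85+u/k,70+v/k),96) for u,v in [(421,312),(325,391)]]; print("handle",h,np.mean(h,0),np.linalg.norm(h[0]-h[1]))
hs=[onz("scene",(350+u/4.5,140+v/4.5),96) for u,v in [(55,308),(47,180)]]; print("handle sc",hs,np.mean(hs,0))
cs=[onz("scene",(350+u/4.5,140+v/4.5),134) for u,v in [(555,403),(175,385),(132,62),(458,75)]]; print(np.array(cs))
b=[onz("top",(250+u/4.4,130+v/4.4),45) for u,v in [(308,93),(568,207),(488,390),(232,283)]]
print("crate",np.array(b),np.mean(b,0),[np.linalg.norm(b[i]-b[i-3]) for i in range(4)])
bs=[onz("scene",(130+u/3.8,220+v/3.8),45) for u,v in [(287,213),(552,140),(614,305),(335,410)]]
print("crate sc",np.array(bs),np.mean(bs,0))
for n,uv in [("knife h",(250,218)),("knife m",(240,262)),("knife b",(231,297)),("tiles",(162,277)),("fin",(402,233))]: print(n,onz("top",uv,10))
E
```

```text
[[913.1 274.  134. ]
 [745.4 129.2 134. ]
 [547.8 342.5 134. ]
 [716.3 495.9 134. ]]
[np.float64(221.5456690985827), np.float64(290.77925338707405), np.float64(227.80467702602826), np.float64(296.6120755243103)]
axis deg 41.56673610354957 42.806901296248384
handle [array([637.2, 145.7,  96. ]), array([561.8, 238.9,  96. ])] [599.5 192.3  96. ] 119.93769013817757
handle sc [array([638.8, 150.6,  96. ]), array([559.3, 242.1,  96. ])] [599.1 196.4  96. ]
[[913.3 276.9 134. ]
 [745.6 123.5 134. ]
 [546.2 347.4 134. ]
 [717.4 502.3 134. ]]
crate [[ 688.7 -193.4   45. ]
 [ 599.1 -382.7   45. ]
 [ 464.9 -319.1   45. ]
 [ 547.5 -133.8   45. ]] [ 575.1 -257.2   45. ] [np.float64(209.34453681411958), np.float64(148.53236472162604), np.float64(202.9197973612567), np.float64(153.20904063118866)]
crate sc [[ 470.1 -317.8   45. ]
 [ 558.4 -134.    45. ]
 [ 688.3 -197.2   45. ]
 [ 614.2 -385.4   45. ]] [ 582.7 -258.6   45. ]
knife h [477.   40.5  10. ]
knife m [333.2  75.   10. ]
knife b [220.6 105.5  10. ]
tiles [289.1 330.6  10. ]
fin [ 418.  -457.3   10. ]
```

The two views agree within about 4 mm. The unit's axis is at about 42°, the handle is at (599,194,96) and the drawer stands about 12 mm ajar. I'll grip the bar and pull.

```bash
cat >> h.py <<'E'
def best(yaw,pos):
    s=env.read_state()["qpos"]; c=[]
    for k in (0,np.pi):
        q=env.ik(pos,down(yaw+k))
        if q is not None: c.append((np.abs(np.array(q)-s).max(),k))
    return down(yaw+min(c)[1]) if c else None
def st(tag=""):
    s=env.read_state(); print(tag,"t%.1f"%s["time_s"],np.round(s["tool_pos"],1),"F",np.round(s["force"],2),"w%.1f"%s["width"]); return s
def snap(name,fn):
    im=viewer.camera(name); cv2.imwrite("pics/"+fn,im); return im
E
python3 - <<'E'
from h import *
a=np.radians(42.3); u=np.array([np.cos(a),np.sin(a),0])
hp=np.array([599.3,194.,96.])
o=best(a,hp+[0,0,61])
set_gripper(32)
env.reach(hp+[0,0,200],o); st()
snap("wrist","c_w.png"); snap("top","c_top.png")
env.move_l(hp+[0,0,100],rate=150)
print(env.move_l(hp+[0,0,61],rate=60,f_stop=8)); st("down")
set_gripper(0); st("grip")
r=env.move_l(env.read_state()["tool_pos"]-u*170,rate=70,f_stop=40); print(r); st("pulled")
snap("top","c_top2.png"); snap("scene","c_sc2.png")
E
```

```text
t4.0 [599.6 193.2 296. ] F [-0.21  0.58 -0.17] w31.8
False
down t5.8 [599.4 194.  157. ] F [-0.82 -0.57  0.14] w32.2
grip t6.2 [599.6 194.2 157.4] F [1.62 1.54 2.04] w10.3
True
pulled t8.2 [489.3  93.4 157.4] F [ 1.39  3.93 -1.04] w10.2
```

```bash
python3 -c "
import cv2,numpy as np
a=cv2.imread('pics/c_w.png');b=cv2.imread('pics/c_top2.png');cv2.imwrite('pics/c_ab.png',cv2.resize(np.hstack([a,b]),(800,300)))"
```

```text
(no output)
```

View pics/c_ab.png

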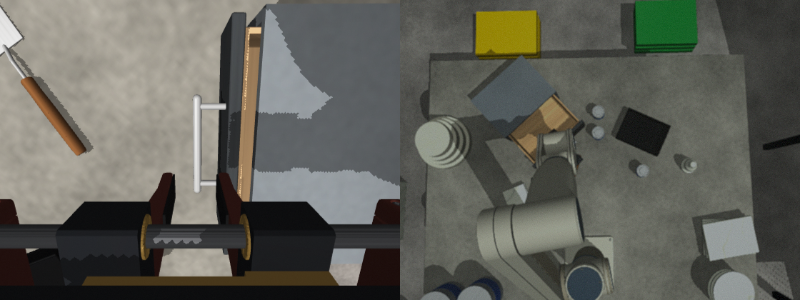

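View pics/c_sc2.png

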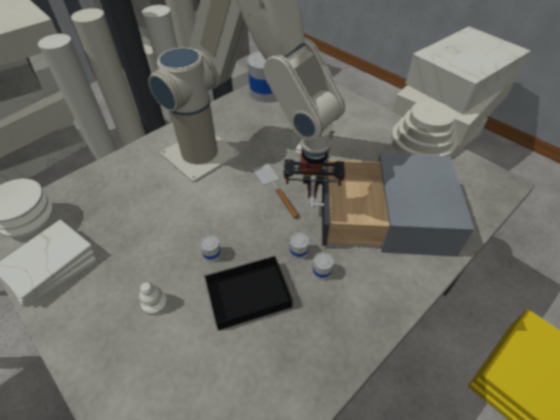

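The drawer travelled 149 mm to its stop, so it's fully open. All three tins are still in place and I see no others. Next I'll release the bar and check the blue-band tracking in the scene view.

```bash
cat >> h.py <<'E'
def bands():
    """tins from the blue band blobs in the scene view: base edge of the band -> bench point"""
    im=viewer.camera("scene"); hsv=cv2.cvtColor(im,cv2.COLOR_BGR2HSV)
    m=cv2.inRange(hsv,(105,110,40),(130,255,255)); m[:120]=0
    n,l,s,c=cv2.connectedComponentsWithStats(m)
    return [(c[i].round(1).tolist(),int(s[i,4]),onz("scene",c[i],0).round(0)[:2].tolist()) for i in range(1,n) if s[i,4]>=15], im
E
python3 - <<'E'
from h import *
set_gripper(32)
p=env.read_state()["tool_pos"]
env.move_l(p+[0,0,120],rate=150); st()
b,im=bands(); print(*b,sep="\n"); cv2.imwrite("pics/d_sc.png",im); snap("top","d_top.png"); snap("wrist","d_w.png")
E
python3 -c "
import cv2,numpy as np
a=cv2.imread('pics/d_sc.png');b=cv2.imread('pics/d_top.png');cv2.imwrite('pics/d_ab.png',np.hstack([cv2.resize(a,(400,300)),cv2.resize(b,(400,300))]))"
```

```text
t9.8 [490.3  93.1 277.3] F [-0.62  0.12 -0.01] w31.9
([298.2, 253.7], 32, [576.0, -56.0])
([211.9, 256.4], 29, [401.0, -251.0])
([321.2, 274.8], 28, [674.0, -61.0])
```

View pics/d_ab.png

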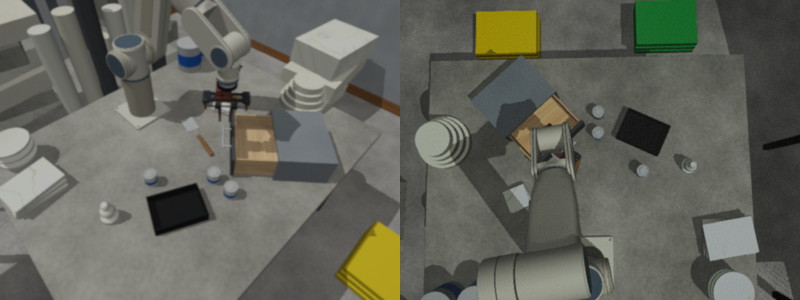

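View pics/d_w.png

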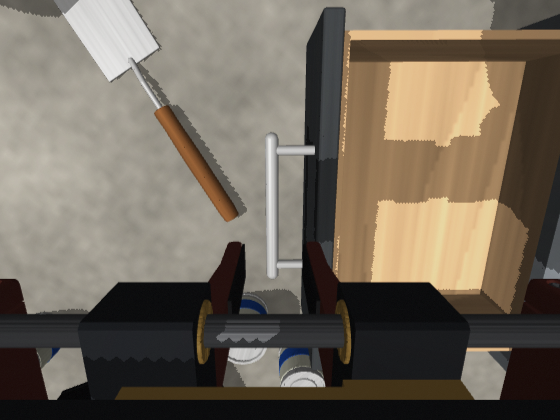

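```bash
cat >> h.py <<'E'
A=np.radians(42.3); U=np.array([np.cos(A),np.sin(A),0]); V=np.array([-U[1],U[0],0])
FL=np.array([598.4,192.7,22.])
CR=np.array([578.,-258.,5.]); CL=np.radians(66.3); CU=np.array([np.cos(CL),np.sin(CL),0])
G=48+61
def meanF(n=25):
    f=[]
    for _ in range(n): env.hold(0.02); f.append(env.read_state()["force"])
    return np.mean(f,0)[2],np.std(f,0)[2]/n**.5
def locate(near):
    b,_=bands(); p=[np.array(x[2])+[-1.5,3] for x in b]
    q=min(p,key=lambda x:np.linalg.norm(x-near)); print("bands",[x.round().tolist() for x in p],"->",q); return q
def pick(near,yaw=np.pi/2):
    q=locate(near); P=np.array([q[0],q[1],G])
    o=best(yaw,P); set_gripper(84)
    env.reach(P+[0,0,110],o); f0=meanF()
    print("lowered, touch:",env.move_l(P,rate=110,f_stop=10)); st()
    set_gripper(0); s=st("grip")
    env.move_l(P+[0,0,110],rate=110); env.hold(.2); f1=meanF()
    m=(f0[0]-f1[0])/9.81*1000; print("F before/after",f0,f1,"mass g",m); return m
def put(base,yaw,clear=150,opening=68):
    P=base+[0,0,G]; o=best(yaw,P)
    env.reach(P+[0,0,clear],o)
    env.move_l(P+[0,0,15],rate=120)
    print("contact:",env.move_l(P-[0,0,4],rate=25,f_stop=4)); st("put")
    set_gripper(opening); env.move_l(env.read_state()["tool_pos"]+[0,0,clear],rate=150); st()
E
python3 - <<'E'
from h import *
p=env.read_state()["tool_pos"]
env.move_l(p+[0,0,40],rate=150)
pick([671.5,-55.5])
b,im=bands(); cv2.imwrite("pics/e_sc.png",im)
E
```

```text
bands [[574.0, -53.0], [400.0, -248.0], [672.0, -58.0]] -> [672.5 -58. ]
lowered, touch: False
 t13.9 [673.  -58.  109.8] F [ 0.44 -0.08  0.12] w84.1
grip t14.4 [672.7 -57.7 109.5] F [-0.45  2.09  3.32] w55.6
F before/after (np.float64(0.05139779636060435), np.float64(0.11689858640815524)) (np.float64(-2.7006408395434196), np.float64(0.09377144927871651)) mass g 280.5340097761492
```

View pics/e_sc.png

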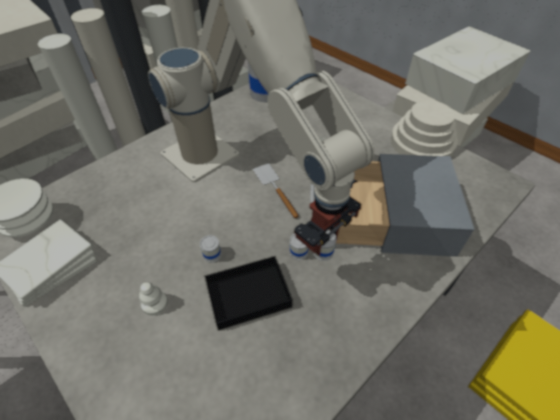

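The band measurement held: width 55.6 mm and mass about 280 g, so this tin is full. I'll stand it in the drawer.

```bash
python3 - <<'E'
from h import *
p=env.read_state()["tool_pos"]; env.move_l([p[0],p[1],270],rate=150)
put(FL-50*U-62*V,A+np.pi/2)
snap("wrist","f_w.png")
pick([574,-54])
p=env.read_state()["tool_pos"]; env.move_l([p[0],p[1],270],rate=150); snap("scene","f_sc.png")
E
python3 -c "
import cv2,numpy as np
a=cv2.imread('pics/f_sc.png');b=cv2.imread('pics/f_w.png');cv2.imwrite('pics/f_ab.png',np.hstack([cv2.resize(a,(400,300)),cv2.resize(b,(400,300))]))"
```

```text
contact: True
put t19.4 [603.3 113.4 131.2] F [-0.91  0.96  3.89] w55.7
 t21.0 [601.8 112.9 279.4] F [-0.99 -0.26 -0.71] w68.2
bands [[574.0, -53.0], [400.0, -248.0]] -> [574.5 -53. ]
lowered, touch: True
 t23.5 [574.4 -52.5 120.5] F [-2.25  2.52 13.36] w83.8
grip t24.1 [574.4 -52.5 120.8] F [-0.98  3.36 11.44] w55.7
F before/after (np.float64(-0.02586343804892185), np.float64(0.09531397622618441)) (np.float64(-2.634900435000266), np.float64(0.08736829187460392)) mass g 265.9568804231747
```

View pics/f_ab.png

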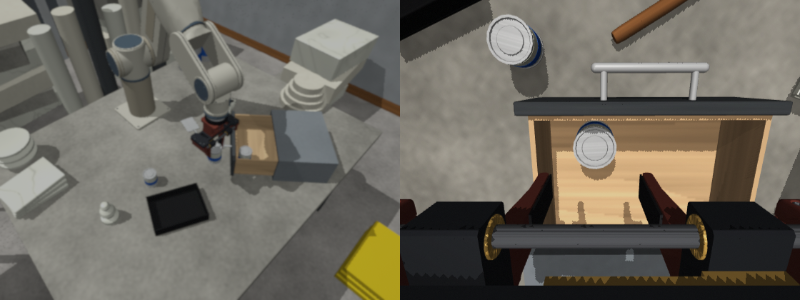

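The second tin weighs about 266 g, so it is full too. The touch was the gripper body meeting the corner of the open drawer's panel at about 13 N. That left the tin gripped about 11 mm higher than planned, so I'll allow for it when placing.

```bash
python3 - <<'E'
from h import *
put(FL-50*U+62*V+[0,0,11.5],A+np.pi/2)
snap("wrist","g_w.png")
env.hold(.1); b,im=bands(); print(b); cv2.imwrite("pics/g_sc.png",im)
E
python3 -c "
import cv2,numpy as np
a=cv2.imread('pics/g_sc.png');b=cv2.imread('pics/g_w.png');cv2.imwrite('pics/g_ab.png',np.hstack([cv2.resize(a,(400,300)),cv2.resize(b,(400,300))]))"
```

```text
contact: True
put t29.2 [519.8 205.  142.5] F [0.31 0.94 2.9 ] w55.4
 t30.8 [518.4 204.4 291.1] F [-0.41 -0.27 -0.24] w67.6
[([340.3, 194.6], 36, [505.0, 223.0]), ([211.6, 256.4], 30, [401.0, -252.0])]
```

View pics/g_ab.png

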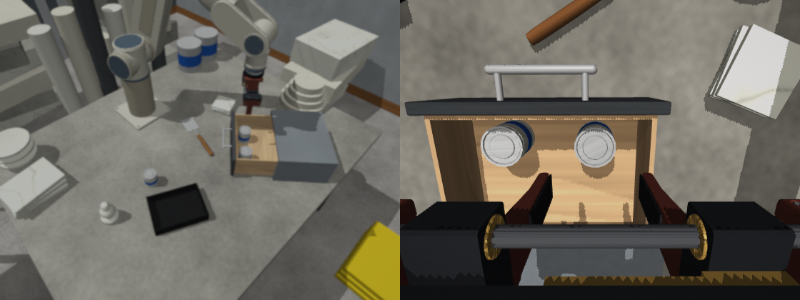

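Both full tins stand in the drawer, and the drawer hasn't moved. Now the third tin.

```bash
python3 - <<'E'
from h import *
m=pick([400,-248])
p=env.read_state()["tool_pos"]; env.move_l([p[0],p[1],270],rate=150); snap("scene","i_sc.png")
if m<130:
    put(CR+[0,0,0],CL+np.pi/2); snap("wrist","i_w.png"); snap("top","i_top.png"); print(bands()[0])
E
```

```text
bands [[504.0, 226.0], [400.0, -248.0]] -> [ 399.5 -248. ]
lowered, touch: False
 t34.8 [ 399.8 -248.2  109.5] F [-0.35 -1.07 -0.77] w84.0
grip t35.4 [ 399.6 -248.   109.2] F [-0.74  1.19  5.02] w55.5
F before/after (np.float64(0.04465727766840072), np.float64(0.07634825552268243)) (np.float64(-0.37427110125957996), np.float64(0.09827790106046)) mass g 42.70421803547204
contact: True
put t41.4 [ 577.9 -258.   113.9] F [0.51 0.45 3.49] w56.0
 t43.0 [ 576.9 -257.5  262.6] F [ 0.02 -0.81 -0.5 ] w68.1
[([340.2, 194.5], 35, [505.0, 223.0]), ([248.0, 297.1], 33, [581.0, -261.0])]
```

```bash
python3 - <<'E'
from h import *
env.reach([450,-100,400],best(np.pi/2,[450,-100,400]))
snap("scene","j_sc.png"); snap("top","j_top.png"); st()
E
python3 -c "
import cv2,numpy as np
cv2.imwrite('pics/j_ab.png',np.hstack([cv2.resize(cv2.imread('pics/'+f),(400,300)) for f in ('j_sc.png','j_top.png')]))
cv2.imwrite('pics/j_c.png',cv2.resize(cv2.imread('pics/j_sc.png')[130:300,190:450],None,fx=3,fy=3))"
```

```text
t44.4 [ 450.3 -100.3  399.5] F [ 0.16 -0.77 -0.42] w68.0
```

View pics/j_ab.png

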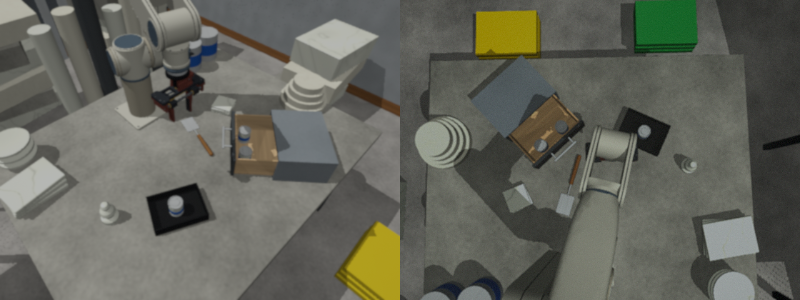

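View pics/j_c.png

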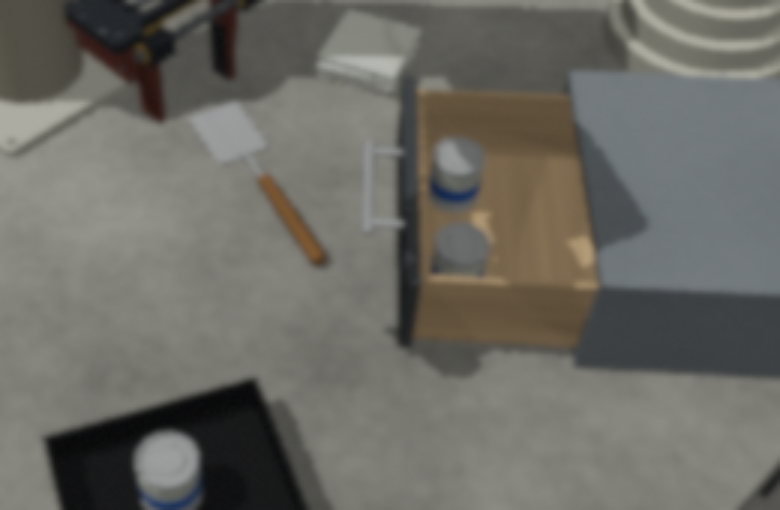

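All three tins are sorted: two upright in the drawer, one in the crate at scene (248,297). Now I'll grip the handle and slide the drawer home.

```bash
python3 - <<'E'
from h import *
hp=np.array([489.5,93.4,96.])
set_gripper(32)
o=best(A,hp+[0,0,61])
env.reach(hp+[0,0,240],o)
env.move_l(hp+[0,0,100],rate=150)
print(env.move_l(hp+[0,0,61],rate=60,f_stop=8)); st("down")
set_gripper(0); p=st("grip")["tool_pos"]
r=env.move_l(p+U*140,rate=70,f_stop=35); print(r); q=st("pushed")["tool_pos"]; print(np.dot(q-p,U))
r=env.move_l(q+U*(175-np.dot(q-p,U)),rate=30,f_stop=30); print(r); q=st("home")["tool_pos"]; print(np.dot(q-p,U))
E
```

```text
False
down t48.7 [489.6  93.4 156.9] F [ 0.48 -0.07  0.07] w32.1
grip t49.2 [490.   93.6 157.3] F [-0.2   1.9   1.35] w10.0
False
pushed t51.4 [593.6 188.2 157.3] F [-1.69  2.67  4.77] w10.1
140.30659206643625
True
home t52.3 [612.8 205.8 157.3] F [-0.51 -2.05  5.88] w9.8
166.327941736455
```

```bash
python3 - <<'E'
from h import *
set_gripper(32)
p=env.read_state()["tool_pos"]; env.move_l(p+[0,0,150],rate=150); st()
env.reach([450,-100,400],best(np.pi/2,[450,-100,400])); env.hold(.3)
sc=snap("scene","k_sc.png"); tp=snap("top","k_top.png"); print(bands()[0])
cv2.imwrite('pics/k_c.png',np.hstack([cv2.resize(sc[130:300,190:450],(400,262)),cv2.resize(tp[60:240,80:355],(400,262))]))
E
```

```text
t54.0 [612.  206.1 305.9] F [ 0.15 -0.04 -0.24] w31.9
[([248.0, 297.1], 33, [581.0, -261.0])]
```

View pics/k_c.png

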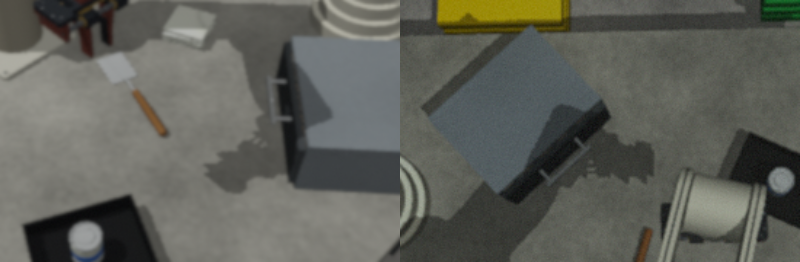

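View pics/k_top.png

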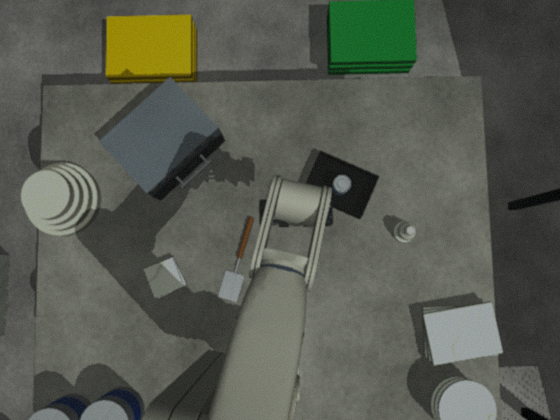

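The drawer is shut with no gap visible, the empty tin stands in the crate at top (342,184), and the tiles, knife and finial are where they started. I'm handing the job in.

```bash
python3 - <<'E'
from h import *
print(workorder.sign_off()); st()
E
```

```text
the job is handed in; nothing more can be done
None
the job is handed in; nothing more can be done
```

The bench is cleared and the job is handed in; I used about 56 s of the 210 s. I pulled the drawer open to its stop (149 mm of travel from about 12–17 mm ajar). Only three tins were present: two full ones, which I stood in the drawer, and one empty one, which I put in the scrap crate.

| Tin (start position, mm) | Measured mass | Where it went |
|---|---|---|
| (672, -57) | about 280 g, full | upright in the drawer |
| (574, -53) | about 266 g, full | upright in the drawer |
| (400, -248) | about 43 g, empty | standing in the crate |

**Last checks:** The drawer travelled 166.3 mm back to its stop, and the pictures show it shut with no gap. The empty tin stands in the crate, the bench is clear of tins, and the tiles, finial and knife look unmoved. The gripper was well clear of everything.

**What went wrong or couldn't be checked:**
- While I was lowering onto the second tin, the gripper body touched the top corner of the open drawer front at about 13 N (limit 40 N). I gripped that tin about 11 mm higher than planned and corrected for it when placing.
- I last saw the two full tins upright just before closing the drawer; they can't be seen inside it now.

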